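# Open the filter housing of a bench vacuum pump

## Robot

A 6-joint arm with a two-finger parallel gripper is mounted at the origin on the work surface. World frame = base frame: x ahead of the robot, y to its left, z up, the work surface at z = 0. Lengths are in mm, angles in degrees, forces in N, time in s.
With the tool pointing down it reaches from about 350 to 850 mm from the base axis. Payload 8.1 kg.
Tool frame: the origin (TCP) lies at the very end of the fingers, on their centre line; the grasp point (between the pads) lies grip_depth behind it (grip_depth is the distance from the TCP to the grasp point, in mm); z points along the fingers, y is the direction in which the jaws open and shut (so a half turn about z gives the same grasp; the last joint's range is limited). The gripper opens to 85 mm and grips with 20 to 120 N. Pads are 22 mm wide; open, the fingers measure 114 mm over their backs; the gripper's body (76 mm by 85 mm) begins 54 mm behind the grasp point. The pads swing forward as they close: fully open they stand 13 mm farther back than shut.
Start: joints at [72.284, 7.471, 85.268, -0, 87.261, -4.893], TCP at [133.139, 585.046, 231.292] pointing down, gripper open.
Joint ranges: [-169.43, 169.43], [-51.17, 129.36], [1.28, 143.12], [-76.62, 256.62], [0, 156.53], [-152.29, 152.29]. Speed limits (degrees/s): [136.94, 136.94, 159.86, 180, 180, 180].

## Interface

Orientations are given as [roll, pitch, yaw] about the fixed x, y, z axes, in that order (R = Rz(yaw) Ry(pitch) Rx(roll)).
In Python, from bench import * gives the robot as it stands.
- The arm moves only by the tool step_arm, never from a script. Its argument "plan" is a list of rows, each an object of numbers: "grip": the finger opening in cm, from 0 to 8.54; "tx", "ty", "tz": the shift along the tool's x, y, z in cm; "ax", "ay", "az": the turn, a rotation vector about the tool's x, y, z in degrees. In form: [{"grip": .., "tx": .., "ty": .., "tz": .., "ax": .., "ay": .., "az": ..}, ...]. A call has 1 to 8 rows; each row shifts and turns the commanded pose from where the row before left it, along the tool's axes as they then stand; what a row does not reach is not made up. A row lasts 1/12 s, in which the tool goes at most 41.7 mm and 7.16 degrees, less where a joint would pass 70% of its speed; a pose out of reach is approached as far as the arm can. A call with a gripper value outside its range is refused whole. The fingers move at their own pace and stop on an object; "newtons" is the grip in N (left out, the last holds). Time passes only in rows, so rows that do not move let the fingers close. It gives the time, the measured TCP pose, the force and the opening at its end, in the units of the state.
- sense(): the state, without advancing time (a new reading comes with each control period).
- snapshot(name): name is "scene" or "top" or "wrist"; returns the picture (384x512x3 uint8, red, green, blue); there is no depth.
- camera_model(name): a dict with "intrinsics" (3x3 intrinsics, pixels), "dist_coeffs" ([k1, k2, p1, p2, k3] as OpenCV has them; the pictures are not rectified), "pose" (4x4, takes a point from camera to world coordinates); the wrist camera has in their place "T_tool_cam" (4x4, takes a point from camera to tool coordinates, whose origin is the TCP and whose axes are the flange's). Camera axes: x right, y down, z forward; pixel columns grow to the right and rows downward; lengths in mm; the calibration is good to about 2 mm. A picture is of the moment at which its call begins: read the wrist's pose just before it. camera_model takes no time and is no camera call.
- hand_in(): hands the job in, once; it reports no verdict.
The state is a dict: "time": time; "joint_pos": joint angles; "qd": joint speeds; "joint_efforts": joint torques, N m; "tool_pos": TCP position; "tcp_rot": TCP orientation; "ft_force": force on the tool from outside, world axes, zero at the start; "wrist_torque": the same for the moment, N m; "finger_gap": finger opening in mm.
Only numpy, scipy, OpenCV 4.12 (cv2) and the standard library are available. Lean on these libraries where they do the work, as an engineer would, in place of code of your own. Each camera call takes 0.05 s, during which the arm holds its last target.

## Task

The filter in the bench vacuum pump is due for inspection. Vent the housing by pushing the orange sprung plunger on top of the pump fully in, then twist the blue bayonet cover about a quarter turn anticlockwise in its seat to unlock it and lift it off. Lay the cover flat in the white tray with its wing handle up, setting it down rather than dropping it, let go, and leave the bottle and the tube racks where they are.

Things in the scene. Friction and masses are not known exactly. Their poses are not given: they have to be found in the camera images.
- pump: white bench vacuum pump fixed to the bench, 200 (x) x 170 (y) mm, its rear part (local x +25 to +100) 105 mm high. Origin: centre of its underside, z up; its front, -x, looks roughly to the robot. On its front a grey round filter pot leans 26 degrees from vertical towards local -x; the bayonet collar is the pot's upper end
- collar: grey bayonet collar, 110 mm across, rim 13.5 mm above the seat, fixed to the pump. Origin: centre of the seat (pump frame -30, 0, 135 mm). z: the pot's axis, outward, 26 degrees from vertical. x: where the cover's x points when locked (red dots on the rim); green dots at 88 degrees, anticlockwise, mark the two 60 degree wide gaps that let the lugs out; stops at about -3 and 106 degrees of turn
- cover: loose blue cover, about 0.14 kg: disc 72 mm across, 12 thick, with a straight light-blue wing handle on top, 60 mm long (x), 14 thick (y), its top 47 above the underside. Origin: mid-wing where to grip, 36 above the underside. z: axis, out of the wing. Starts locked: axes as the collar's, origin 36 mm out along the collar's z. Lies flat in the tray when its origin is 40 mm above the bench
- vent (a joint): stroke of the orange vent plunger: 0 out, 0.010 m fully in; straight down; sprung, returns by itself, about 2 N to start and 7 N fully in, then a rigid stop. It counts as fully in past 0.0085
- vent_top (a point): centre of the top face of the orange round plunger, 28 mm across, on top of the pump's rear part, facing up; it moves with the plunger; about 131 mm above the bench when out
- tray: low white open tray fixed to the bench, 180 x 180 mm outside, walls 4 mm thick and 22 mm high, floor top 4 mm above the bench. Origin: centre of its underside, z up
- bottle: white reagent bottle, 48 mm across, 100 mm tall, standing; origin at the centre of its underside; bystander
- purple_rack: purple tube rack 70 x 110 x 48 mm; origin at the centre of its underside; bystander
- green_rack: green tube rack 70 x 110 x 48 mm; origin at the centre of its underside; bystander
- lug (a point): one of the cover's two lugs (at its + and - x, lower edge, 24 degrees wide, 6 mm thick, 91 mm across both); point at its middle. Lugs have 2.5 mm play sideways, 2 mm up. Turn the cover anticlockwise seen from outside (+ about its z) by 72 to 104 degrees (aim 86) and it lifts out along the collar's z, clear after 15 mm. Turns with little friction, stays where left

How it is judged (in metres and radians):
On the way, in this order (a step that is already met when the one before it is completed fails the run):
1. the vent plunger is pushed fully in (past 8.5 of 10 mm) while the cover is still locked (value of joint vent above 0.0085 m and angle between the x axis of cover and the x axis of collar, either way round below 0.4 rad and z of cover in the frame of collar below 0.042 m), for 0.1 s.
2. the cover is twisted about a quarter turn while still in its seat (angle between the x axis of cover and the x axis of collar, either way round above 1.15 rad and z of cover in the frame of collar below 0.043 m and angle between the z axis of cover and the z axis of collar, either way round below 0.15 rad), for 0.1 s.
3. the cover is lifted clear of the collar (distance between cover and collar above 0.08 m), for 0.1 s.
At the end, for the whole second after the job is handed in: The cover lies flat on the tray's floor (its axis within 7 degrees of vertical, wing up, wholly between the tray's walls), at rest and released; the vent plunger has come back out (under 3 mm) (x of cover in the frame of tray between -0.06 and 0.06 m and y of cover in the frame of tray between -0.06 and 0.06 m and z of cover in the frame of tray between 0.034 and 0.045 m and angle between cover's own z axis and vertical below 0.12 rad and linear speed of cover below 0.03 m/s and value of joint vent below 0.003 m); the robot touches nothing.
It fails at once if the cover is let go in the air, more than about 20 mm above where it would lie in the tray (contact force between the fingers and cover below 0.05 N and distance between cover and collar above 0.08 m and height (world z) of cover above 0.06 m).
It fails at once if the bottle or a tube rack is moved by more than 30 mm or tipped (distance of any of bottle, purple_rack, green_rack from where it was at the start of the episode above 0.03 m or angle between any of bottle, purple_rack, green_rack's own z axis and vertical above 0.4 rad).
It also fails if it takes over 61 s, if anything falls off the work surface, if the arm or the gripper's body presses on something with over 40 N, if the wrist force passes 120 N, or if a joint passes its speed limit or range.

## Working session

There is one attempt and no reset: what is moved stays moved. The work goes in short steps, Python scripts to look and compute and a tool call to move; the robot and the scene stay as the last step left them, time stands still between calls to the robot, and variables do not carry over. Pictures are saved under pics/ and viewed, and the job is handed in when it is done.

Besides the shell and the picture viewer there is one more tool, called after "Request:" as name(argument=value, ...), one argument or row to a line, values as JSON. step_arm: Moves the arm, as the interface text tells. Its arguments: {"type":"object","properties":{"plan":{"type":"array","items":{"type":"object","properties":{"grip":{"type":"number"},"tx":{"type":"number"},"ty":{"type":"number"},"tz":{"type":"number"},"ax":{"type":"number"},"ay":{"type":"number"},"az":{"type":"number"}}}},"newtons":{"type":"number"}},"required":["plan"]}

```bash
mkdir -p pics; ls
python3 - <<'E'
from bench import *
import cv2
print(sense())
for n in ["scene","top","wrist"]:
    im=snapshot(n); cv2.imwrite(f"pics/{n}0.png",im[:,:,::-1]); print(n,camera_model(n))
E
```

```text
pics
{'time': 0.0, 'joint_pos': array([ 7.22847601e+01,  7.51343282e+00,  8.53292362e+01, -1.16652338e-03,
        8.72624132e+01, -4.89283620e+00]), 'qd': array([-0.0282315 ,  0.08603056, -0.05968248, -0.0065015 ,  0.05171457,
       -0.04744266]), 'joint_efforts': array([-2.03093667e-03, -5.69411051e+01, -5.00543082e+01, -4.29740203e-04,
        1.49081298e-02,  1.45456954e-05]), 'tool_pos': array([132.9724621 , 584.51360088, 230.26231818]), 'tcp_rot': array([-1.79895201e+02, -7.80186716e-03,  1.67177646e+02]), 'ft_force': array([ 0.14100927,  0.20803291, -0.2679215 ]), 'wrist_torque': array([ 0.0127099 , -0.03401889,  0.00994713]), 'finger_gap': 85.62967667039226}
scene {'intrinsics': array([[417.6407529 ,   0.        , 251.17141316],
       [  0.        , 417.6407529 , 190.1667928 ],
       [  0.        ,   0.        ,   1.        ]]), 'dist_coeffs': array([0.00598299, 0.        , 0.        , 0.        , 0.        ]), 'pose': array([[-8.58366508e-01,  3.62498975e-01, -3.63044668e-01,
         9.90607737e+02],
       [ 5.12730091e-01,  6.30609590e-01, -5.82614280e-01,
         5.0
[... 719 characters left out ...]
[ 0.00000000e+00,  0.00000000e+00,  0.00000000e+00,
         1.00000000e+00]])}
wrist {'intrinsics': array([[316.25975119,   0.        , 248.83327883],
       [  0.        , 316.25975119, 197.04723476],
       [  0.        ,   0.        ,   1.        ]]), 'dist_coeffs': array([-0.01405169,  0.        ,  0.        ,  0.        ,  0.        ]), 'T_tool_cam': array([[-5.95339919e-05, -9.60047741e-01, -2.79836259e-01,
         7.16079218e+01],
       [ 9.99999962e-01,  1.80016108e-05, -2.74504797e-04,
         2.68835587e-01],
       [ 2.68575213e-04, -2.79836265e-01,  9.60047703e-01,
        -1.42899459e+02],
       [ 0.00000000e+00,  0.00000000e+00,  0.00000000e+00,
         1.00000000e+00]])}
```

View pics/scene0.png

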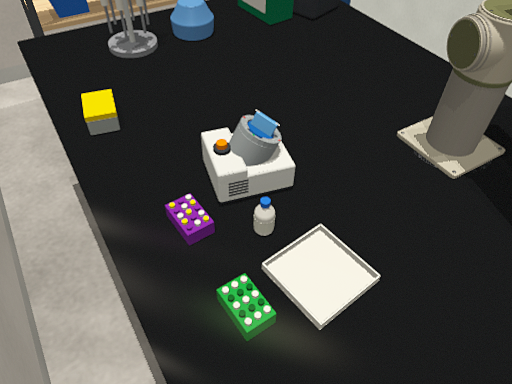

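View pics/top0.png

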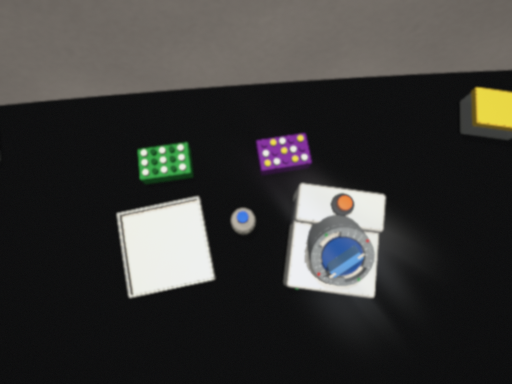

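View pics/wrist0.png

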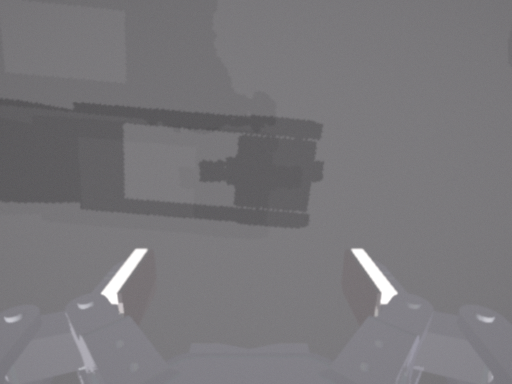

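```bash
python3 -c "
import bench
print([x for x in dir(bench) if not x.startswith('_')])
print(getattr(bench,'grip_depth',None))"
```

```text
['PlanningError', 'camera_model', 'grip_depth', 'hand_in', 'sense', 'snapshot']
18.700000000000003
```

Run:
```python
import cv2
a=cv2.imread("pics/scene0.png"); b=cv2.imread("pics/top0.png")
c=a[100:205,190:305]; cv2.imwrite("pics/c1.png",cv2.resize(c,None,fx=6,fy=5.5,interpolation=cv2.INTER_CUBIC)[:600])
c=cv2.resize(a[100:205,190:305],None,fx=5,fy=5,interpolation=cv2.INTER_CUBIC);cv2.imwrite("pics/c1.png",c)
c=cv2.resize(b[178:303,280:395],None,fx=4.5,fy=4.5,interpolation=cv2.INTER_CUBIC);cv2.imwrite("pics/c2.png",c)
```

```text
(no output)
```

View pics/c1.png

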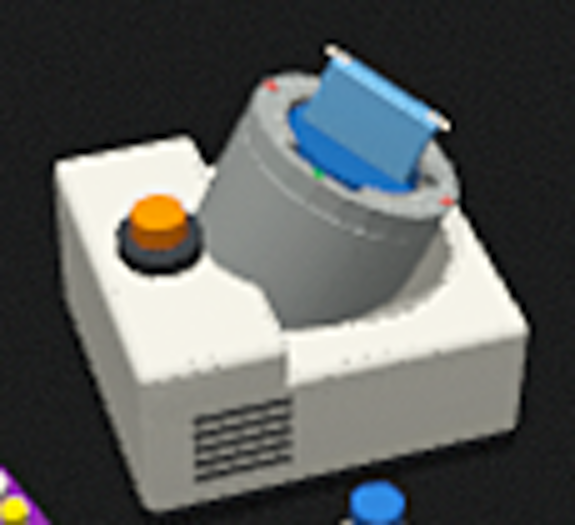

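View pics/c2.png

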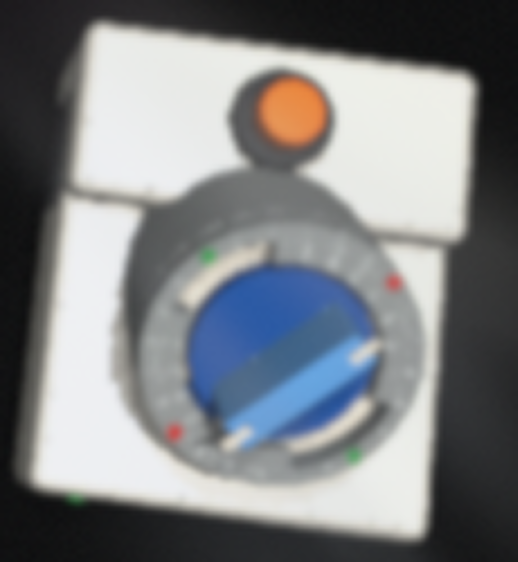

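```bash
cat > h.py <<'E'
import numpy as np, cv2
from scipy.optimize import least_squares
from scipy.spatial.transform import Rotation as Rn
from bench import *
G=18.7
def proj(name,P,toolT=None):
    m=camera_model(name)
    T=m["pose"] if name!="wrist" else toolT@m["T_tool_cam"]
    Ti=np.linalg.inv(T); rv=cv2.Rodrigues(Ti[:3,:3])[0]
    return cv2.projectPoints(np.atleast_2d(P).astype(float),rv,Ti[:3,3],m["intrinsics"],m["dist_coeffs"])[0][:,0]
def ray(name,uv,toolT=None):
    m=camera_model(name)
    T=m["pose"] if name!="wrist" else toolT@m["T_tool_cam"]
    n=cv2.undistortPoints(np.array(uv,float).reshape(-1,1,2),m["intrinsics"],m["dist_coeffs"])[:,0]
    d=np.c_[n,np.ones(len(n))]@T[:3,:3].T
    return T[:3,3],d
def onz(name,uv,z,toolT=None):
    o,d=ray(name,uv,toolT); return o+d*((z-o[2])/d[:,2])[:,None]
def toolT(s=None):
    s=s or sense(); T=np.eye(4)
    T[:3,:3]=Rn.from_euler('xyz',s["tcp_rot"],degrees=True).as_matrix(); T[:3,3]=s["tool_pos"]; return T
def pumpT(x,y,yaw):
    T=np.eye(4); T[:3,:3]=Rn.from_euler('z',yaw).as_matrix(); T[:3,3]=[x,y,0]; return T
def collarL(phi):
    T=np.eye(4); T[:3,:3]=(Rn.from_euler('y',-26,degrees=True)*Rn.from_euler('z',phi)).as_matrix(); T[:3,3]=[-30,0,135]; return T
def ap(T,P): P=np.atleast_2d(P); return P@T[:3,:3].T+T[:3,3]
E
cat > fit.py <<'E'
from h import *
S=lambda p:np.array(p)/5+[190,100]
Tp=lambda p:np.array(p)/4.5+[280,178]
box=[(100,85,105),(100,-85,105),(25,-85,105),(25,85,105)]
bt=Tp([(88,21),(477,74),(465,241),(71,190)])
bs=S([(145,382),(56,161),(190,137),(285,360)])
bs2=S([(155,512)])
rt=Tp([(394,283),(176,433)]); gt=Tp([(209,257),(354,456)])
rs=S([(270,85),(448,202)]); gs=S([(319,174)])
ot=Tp([(293,112)]); os_=S([(158,210)])
def pts(q):
    T=pumpT(*q[:3]); C=T@collarL(q[3]); r=q[4]
    d=lambda a:[r*np.cos(a),r*np.sin(a),13.5]
    g=np.radians(88)
    return ap(T,box),ap(C,[d(0),d(np.pi)]),ap(C,[d(g),d(g+np.pi)]),ap(T,[(q[5],q[6],131)]),ap(T,[(100,85,0)])
def res(q):
    B,R,Gn,V,b0=pts(q)
    t=np.r_[B,R,Gn,V]
    o=np.r_[bt,rt,gt,ot]
    e1=proj("top",t)-o
    # scene: which red is which solved by order
    e2=proj("scene",np.r_[B,R,Gn[:1],V,b0])-np.r_[bs,rs,gs,os_,bs2]
    return np.r_[e1.ravel(),e2.ravel()]
c=onz("top",bt,105).mean(0); print(onz("top",bt,105))
best=None
for yaw in np.radians([0,-7,7,-15]):
  for ph in np.arange(0,2*np.pi,.5):
    r=least_squares(res,[c[0]-60,c[1],yaw,ph,50,60,0],loss="soft_l1")
    if best is None or r.cost<best.cost: best=r
q=best.x; print(best.cost,q,np.degrees(q[2:4]))
print(best.fun.reshape(-1,2).round(2))
if __name__=="__main__":
    C=pumpT(*q[:3])@collarL(q[3]); print(C.round(3)); print("vent",pts(q)[3])
    tr=onz("top",[(118,212),(200,198),(214,280),(126,296)],22);print("tray",tr,tr.mean(0))
    print("bottle",onz("top",[(243,217)],100),"pr",onz("top",[(284,150)],48),"gr",onz("top",[(165,160)],48))
E
python3 fit.py
```

```text
[[ 694.20421898 -120.0767588   105.        ]
 [ 658.00184521 -285.79716079  105.        ]
 [ 586.84832118 -269.42197938  105.        ]
 [ 621.59716775 -105.10849714  105.        ]]Traceback (most recent call last):
  File "fit.py", line 28, in <module>
    r=least_squares(res,[c[0]-60,c[1],yaw,ph,50,60,0],loss="soft_l1")
    return func(*args, **kwargs)
    result = trf(vector_fun.fun, vector_fun.jac, x0, f0, J0, lb, ub, ftol, xtol,
                 gtol, max_nfev, x_scale, loss_function, tr_solver,
                 tr_options.copy(), verbose, callback=callback_wrapped)
    return trf_no_bounds(
        fun, jac, x0, f0, J0, ftol, xtol, gtol, max_nfev, x_scale,
        loss_function, tr_solver, tr_options, verbose, callback=callback)
    J = jac(x)
    self._update_jac()
    ~~~~~~~~~~~~~~~~^^
    self.J = self.jac_wrapped(xp_copy(self.x), f0=self.f)
             ~~~~~~~~~~~~~~~~^^^^^^^^^^^^^^^^^^^^^^^^^^^^
    J, dct = approx_derivative(
             ~~~~~~~~~~~~~~~~~^
        self.fun,
        ^^^^^^^^^
    ...<2 lines>...
        **self.finite_diff_options,
        ^^^^^^^^^^^^^^^
[... 179 characters left out ...]
ed, method,
                             ^^^^^^^^^^^^^^^^^^^^^^
                             mf)
                             ^^^
    df = [f_eval - f0 for f_eval in f_evals]
                                    ^^^^^^^
    f = np.atleast_1d(self.fun(x, *self.args, **self.kwargs))
                      ~~~~~~~~^^^^^^^^^^^^^^^^^^^^^^^^^^^^^^
    return np.atleast_1d(self.fun(x))
                         ~~~~~~~~^^^
    return self.f(x, *self.args, **self.kwargs)
           ~~~~~~^^^^^^^^^^^^^^^^^^^^^^^^^^^^^^
  File "fit.py", line 20, in res
    e1=proj("top",t)-o
       ~~~~^^^^^^^^^
  File "h.py", line 7, in proj
    m=camera_model(name)
ValueError: time passes only in moves, steps and waits
```

```bash
python3 - <<'E'
import re
s=open('h.py').read()
s=s.replace("G=18.7\n","""G=18.7
import pickle,os
if not os.path.exists('cm.pkl'): pickle.dump({n:camera_model(n) for n in ("scene","top","wrist")},open('cm.pkl','wb'))
CM=pickle.load(open('cm.pkl','rb'))
""").replace("m=camera_model(name)","m=CM[name]")
open('h.py','w').write(s)
E
sed -i 's/\[0,-7,7,-15\]/[-13]/; s/np.arange(0,2\*np.pi,.5)/[-.6,.3,-1.2,2.5]/' fit.py
python3 fit.py
```

```text
[[ 694.20421898 -120.0767588   105.        ]
 [ 658.00184521 -285.79716079  105.        ]
 [ 586.84832118 -269.42197938  105.        ]
 [ 621.59716775 -105.10849714  105.        ]]
14.956113833933939 [ 5.78541435e+02 -1.81142508e+02 -2.11179447e-01 -7.64298303e-01
  5.14558812e+01  6.57931304e+01  5.79653056e-02] [-12.09969104 -43.79106705]
[[-0.55  0.07]
 [-0.33 -0.23]
 [ 0.17  0.88]
 [-0.92  0.49]
 [-0.61  0.01]
 [-0.59  0.35]
 [-0.67  0.5 ]
 [-0.24  0.35]
 [-0.52  0.2 ]
 [-1.66 -1.26]
 [-1.61 -1.2 ]
 [-0.48 -1.82]
 [ 1.06 -3.66]
 [-0.56 -0.58]
 [-1.17 -1.18]
 [-0.84 -0.73]
 [-0.5  -1.02]
 [-1.93  2.68]]
[[ 4.89000e-01  7.59000e-01 -4.29000e-01  5.49208e+02]
 [-8.13000e-01  5.75000e-01  9.20000e-02 -1.74854e+02]
 [ 3.16000e-01  3.03000e-01  8.99000e-01  1.35000e+02]
 [ 0.00000e+00  0.00000e+00  0.00000e+00  1.00000e+00]]
vent [[ 642.88507995 -194.87694526  131.        ]]
tray [[679.44371995 264.17924632  22.        ]
 [696.72263672  84.87214455  22.        ]
 [521.1813918   64.49919002  22.        ]
 [501.64134692 248.46756282  22.        ]] [599.74727385 165.50453593  22.        ]
bottle [[636.24634664  -5.57399046 100.        ]] pr [[ 782.73232335 -103.94023521   48.        ]] gr [[780.12052895 152.81790396  48.        ]]
```

```bash
cat >> h.py <<'E'
def Tm(R,t): T=np.eye(4); T[:3,:3]=R; T[:3,3]=t; return T
def plan(T0,T1,n,grip=None,dec=(2,2)):
    """n equal rows from T0 to T1; per-row tool-frame shift (cm) & rotvec (deg), rounded"""
    rv=Rn.from_matrix(T0[:3,:3].T@T1[:3,:3]).as_rotvec()
    T=T0.copy(); rows=[]
    for k in range(1,n+1):
        G1=Tm(T0[:3,:3]@Rn.from_rotvec(rv*k/n).as_matrix(),T0[:3,3]+(T1[:3,3]-T0[:3,3])*k/n)
        D=np.linalg.inv(T)@G1
        s=np.round(D[:3,3]/10,dec[0]); a=np.round(Rn.from_matrix(D[:3,:3]).as_rotvec(degrees=True),dec[1])
        r={}
        if grip is not None: r["grip"]=grip
        r.update({k2:float(v) for k2,v in zip(("tx","ty","tz","ax","ay","az"),np.r_[s,a]) if v})
        rows.append(r); T=T@Tm(Rn.from_rotvec(a,degrees=True).as_matrix(),s*10)
    import json
    for i in range(0,n,8): print(json.dumps(rows[i:i+8]).replace('"',''))
    print("end err mm",(T[:3,3]-T1[:3,3]).round(2), "max step",max(np.linalg.norm([r.get(k,0) for k in("tx","ty","tz")]) for r in rows))
    return T
def E(r,p,y): return Rn.from_euler('xyz',[r,p,y],degrees=True).as_matrix()
E
python3 - <<'E'
from h import *
T0=Tm(E(180,0,167.177),[133.139,585.046,231.292])
plan(T0,Tm(E(180,0,-12.1),[643,-195,235]),26,0,(2,1))
E
```

```text
[{grip: 0, tx: -2.58, ty: -2.49, tz: -0.01, az: 6.9}, {grip: 0, tx: -2.86, ty: -2.16, tz: -0.02, az: 6.9}, {grip: 0, tx: -3.09, ty: -1.81, tz: -0.01, az: 6.9}, {grip: 0, tx: -3.3, ty: -1.41, tz: -0.02, az: 6.9}, {grip: 0, tx: -3.43, ty: -1.02, tz: -0.01, az: 6.9}, {grip: 0, tx: -3.54, ty: -0.59, tz: -0.02, az: 6.9}, {grip: 0, tx: -3.58, ty: -0.16, tz: -0.01, az: 6.9}, {grip: 0, tx: -3.57, ty: 0.27, tz: -0.01, az: 6.9}]
[{grip: 0, tx: -3.52, ty: 0.69, tz: -0.02, az: 6.9}, {grip: 0, tx: -3.41, ty: 1.12, tz: -0.01, az: 6.9}, {grip: 0, tx: -3.25, ty: 1.51, tz: -0.02, az: 6.8}, {grip: 0, tx: -3.04, ty: 1.89, tz: -0.01, az: 6.9}, {grip: 0, tx: -2.8, ty: 2.24, tz: -0.02, az: 6.9}, {grip: 0, tx: -2.51, ty: 2.56, tz: -0.01, az: 6.9}, {grip: 0, tx: -2.18, ty: 2.84, tz: -0.01, az: 6.9}, {grip: 0, tx: -1.83, ty: 3.09, tz: -0.02, az: 6.9}]
[{grip: 0, tx: -1.44, ty: 3.28, tz: -0.01, az: 6.9}, {grip: 0, tx: -1.03, ty: 3.43, tz: -0.02, az: 6.9}, {grip: 0, tx: -0.62, ty: 3.53, tz: -0.01, az: 6.9}, {grip: 0, tx: -0.19, ty: 3.58, tz: -0.02, az: 6.9}, {grip: 0, tx: 0.25, ty: 3.58, tz: -0.01, az: 6.9}, {grip: 0, tx: 0.67, ty: 3.52, tz: -0.01, az: 6.9}, {grip: 0, tx: 1.08, ty: 3.41, tz: -0.02, az: 6.9}, {grip: 0, tx: 1.5, ty: 3.26, tz: -0.01, az: 6.9}]
[{grip: 0, tx: 1.87, ty: 3.06, tz: -0.02, az: 6.9}, {grip: 0, tx: 2.22, ty: 2.81, tz: -0.01, az: 6.9}]
end err mm [-0.05 -0.03 -0.01] max step 3.5912950310438156
```

Request:
step_arm(
  plan=[
    {"grip": 0,"tx": -2.6,"ty": -2.5,"az": 6.9},
    {"grip": 0,"tx": -2.85,"ty": -2.15,"az": 6.9},
    {"grip": 0,"tx": -3.1,"ty": -1.8,"az": 6.9},
    {"grip": 0,"tx": -3.3,"ty": -1.4,"az": 6.9},
    {"grip": 0,"tx": -3.45,"ty": -1.0,"az": 6.9},
    {"grip": 0,"tx": -3.55,"ty": -0.6,"az": 6.9},
    {"grip": 0,"tx": -3.6,"ty": -0.15,"az": 6.9},
    {"grip": 0,"tx": -3.55,"ty": 0.25,"tz": -0.1,"az": 6.9},
  ],
)

```text
invalid input
```

Request:
step_arm(
  plan=[
    {"grip": 0,"tx": -3.5,"ty": 0.7,"az": 6.9},
    {"grip": 0,"tx": -3.4,"ty": 1.1,"az": 6.9},
    {"grip": 0,"tx": -3.25,"ty": 1.5,"az": 6.9},
    {"grip": 0,"tx": -3.05,"ty": 1.9,"az": 6.9},
    {"grip": 0,"tx": -2.8,"ty": 2.25,"az": 6.9},
    {"grip": 0,"tx": -2.5,"ty": 2.55,"az": 6.9},
    {"grip": 0,"tx": -2.2,"ty": 2.85,"az": 6.9},
    {"grip": 0,"tx": -1.85,"ty": 3.1,"tz": -0.1,"az": 6.9},
  ],
)

```text
invalid input
```

Request:
step_arm(
  plan=[
    {"grip": 0,"tx": -1.45,"ty": 3.3,"az": 6.9},
    {"grip": 0,"tx": -1.05,"ty": 3.45,"az": 6.9},
    {"grip": 0,"tx": -0.6,"ty": 3.55,"az": 6.9},
    {"grip": 0,"tx": -0.2,"ty": 3.6,"az": 6.9},
    {"grip": 0,"tx": 0.25,"ty": 3.6,"az": 6.9},
    {"grip": 0,"tx": 0.65,"ty": 3.5,"az": 6.9},
    {"grip": 0,"tx": 1.1,"ty": 3.4,"az": 6.9},
    {"grip": 0,"tx": 1.5,"ty": 3.25,"tz": -0.1,"az": 6.9},
  ],
)

```text
invalid input
```

Request:
step_arm(
  plan=[
    {"grip": 0,"tx": 1.85,"ty": 3.05,"az": 6.9},
    {"grip": 0,"tx": 2.2,"ty": 2.8,"az": 6.9},
    {"grip": 0},
    {"grip": 0},
  ],
)

```text
invalid input
```

Run:
```python
from h import *
s=sense(); print(s["time"],s["tool_pos"],s["tcp_rot"],s["joint_pos"])
np.save("T_w1.npy",toolT(s)); im=snapshot("wrist"); cv2.imwrite("pics/w1.png",im[:,:,::-1])
```

```text
0.15 [132.99805172 584.64238646 230.47557751] [-1.79918101e+02 -8.34898573e-03  1.67177995e+02] [ 7.22846554e+01  7.50590333e+00  8.53151728e+01  1.33395898e-03
  8.72612370e+01 -4.89341043e+00]
```

View pics/w1.png

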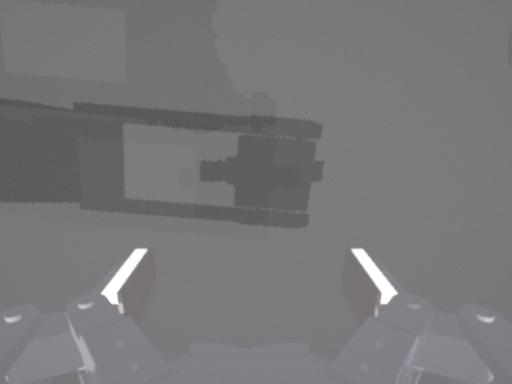

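The calls were refused, possibly because rows need every key. I'll test one row with all of them.

Request:
step_arm(
  plan=[
    {"grip": 0,"tx": -2.6,"ty": -2.5,"tz": 0,"ax": 0,"ay": 0,"az": 6.9},
  ],
)

```text
time: 0.28
tool_pos: [150.4, 557.0, 229.9]
tcp_rot: [-180.0, -0.1, 160.6]
ft_force: [0.9, 0.4, 0.1]
finger_gap: 75.7
```

Request:
step_arm(
  plan=[
    {"grip": 0,"tx": -2.85,"ty": -2.15,"tz": 0,"ax": 0,"ay": 0,"az": 6.9},
    {"grip": 0,"tx": -3.1,"ty": -1.8,"tz": 0,"ax": 0,"ay": 0,"az": 6.9},
    {"grip": 0,"tx": -3.3,"ty": -1.4,"tz": 0,"ax": 0,"ay": 0,"az": 6.9},
    {"grip": 0,"tx": -3.45,"ty": -1.0,"tz": 0,"ax": 0,"ay": 0,"az": 6.9},
    {"grip": 0,"tx": -3.55,"ty": -0.6,"tz": 0,"ax": 0,"ay": 0,"az": 6.9},
    {"grip": 0,"tx": -3.6,"ty": -0.15,"tz": 0,"ax": 0,"ay": 0,"az": 6.9},
    {"grip": 0,"tx": -3.55,"ty": 0.25,"tz": -0.1,"ax": 0,"ay": 0,"az": 6.9},
  ],
)

```text
time: 0.87
tool_pos: [291.0, 343.4, 232.0]
tcp_rot: [-180.0, 0.0, 111.7]
ft_force: [0.6, -0.3, 0.4]
finger_gap: -0.0
```

Request:
step_arm(
  plan=[
    {"grip": 0,"tx": -3.5,"ty": 0.7,"tz": 0,"ax": 0,"ay": 0,"az": 6.9},
    {"grip": 0,"tx": -3.4,"ty": 1.1,"tz": 0,"ax": 0,"ay": 0,"az": 6.9},
    {"grip": 0,"tx": -3.25,"ty": 1.5,"tz": 0,"ax": 0,"ay": 0,"az": 6.9},
    {"grip": 0,"tx": -3.05,"ty": 1.9,"tz": 0,"ax": 0,"ay": 0,"az": 6.9},
    {"grip": 0,"tx": -2.8,"ty": 2.25,"tz": 0,"ax": 0,"ay": 0,"az": 6.9},
    {"grip": 0,"tx": -2.5,"ty": 2.55,"tz": 0,"ax": 0,"ay": 0,"az": 6.9},
    {"grip": 0,"tx": -2.2,"ty": 2.85,"tz": 0,"ax": 0,"ay": 0,"az": 6.9},
    {"grip": 0,"tx": -1.85,"ty": 3.1,"tz": -0.1,"ax": 0,"ay": 0,"az": 6.9},
  ],
)

```text
time: 1.53
tool_pos: [447.5, 102.9, 233.2]
tcp_rot: [180.0, -0.0, 56.4]
ft_force: [0.2, 1.2, 0.8]
finger_gap: -0.1
```

Request:
step_arm(
  plan=[
    {"grip": 0,"tx": -1.45,"ty": 3.3,"tz": 0,"ax": 0,"ay": 0,"az": 6.9},
    {"grip": 0,"tx": -1.05,"ty": 3.45,"tz": 0,"ax": 0,"ay": 0,"az": 6.9},
    {"grip": 0,"tx": -0.6,"ty": 3.55,"tz": 0,"ax": 0,"ay": 0,"az": 6.9},
    {"grip": 0,"tx": -0.2,"ty": 3.6,"tz": 0,"ax": 0,"ay": 0,"az": 6.9},
    {"grip": 0,"tx": 0.25,"ty": 3.6,"tz": 0,"ax": 0,"ay": 0,"az": 6.9},
    {"grip": 0,"tx": 0.65,"ty": 3.5,"tz": 0,"ax": 0,"ay": 0,"az": 6.9},
    {"grip": 0,"tx": 1.1,"ty": 3.4,"tz": 0,"ax": 0,"ay": 0,"az": 6.9},
    {"grip": 0,"tx": 1.5,"ty": 3.25,"tz": -0.1,"ax": 0,"ay": 0,"az": 6.9},
  ],
)

```text
time: 2.2
tool_pos: [604.4, -137.8, 233.7]
tcp_rot: [-180.0, 0.0, 1.2]
ft_force: [0.8, -0.3, 1.0]
finger_gap: -0.1
```

Request:
step_arm(
  plan=[
    {"grip": 0,"tx": 1.85,"ty": 3.05,"tz": 0,"ax": 0,"ay": 0,"az": 6.9},
    {"grip": 0,"tx": 2.2,"ty": 2.8,"tz": 0,"ax": 0,"ay": 0,"az": 6.9},
    {"grip": 0,"tx": 0,"ty": 0,"tz": 0,"ax": 0,"ay": 0,"az": 0},
    {"grip": 0,"tx": 0,"ty": 0,"tz": 0,"ax": 0,"ay": 0,"az": 0},
  ],
)

```text
time: 2.53
tool_pos: [642.4, -197.7, 232.2]
tcp_rot: [-180.0, 0.2, -12.3]
ft_force: [-0.1, 0.6, -0.0]
finger_gap: -0.1
```

Run:
```python
from h import *
s=sense(); print(s["time"],s["tool_pos"],s["tcp_rot"],s["joint_pos"])
np.save("T_w1.npy",toolT(s)); im=snapshot("wrist"); cv2.imwrite("pics/w1.png",im[:,:,::-1])
```

```text
2.5333 [ 642.4050204  -197.68888263  232.20851907] [-1.79976091e+02  1.63385317e-01 -1.23459521e+01] [-2.14723241e+01  1.87920380e+01  7.21321245e+01 -2.30863367e-03
  8.92409468e+01  8.08736960e+01]
```

View pics/w1.png

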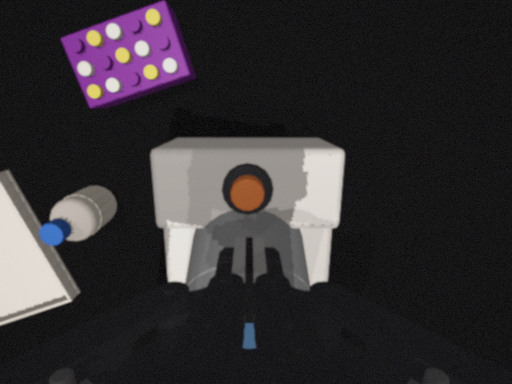

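Run:
```python
from h import *
T=np.load("T_w1.npy")
im=cv2.imread("pics/w1.png"); hsv=cv2.cvtColor(im,cv2.COLOR_BGR2HSV)
m=cv2.inRange(hsv,(3,150,80),(16,255,255)); m[:150]=0;m[230:]=0
ys,xs=np.nonzero(m); print(xs.min(),xs.max(),ys.min(),ys.max(),xs.mean(),ys.mean())
print(onz("wrist",[(247,192),(247,(208+178)/2)],131,T))
print("pump corners at 105:",onz("wrist",[(152,151),(344,151),(341,228),(156,227)],105,T))
from fit import q
print("pred corners",ap(pumpT(*q[:3]),[(100,85,105),(100,-85,105),(25,-85,105),(25,85,105)]))
cv2.imwrite("pics/w1c.png",cv2.resize(im[120:260,140:360],None,fx=3.5,fy=3.5,interpolation=cv2.INTER_CUBIC))
```

```text
230 264 175 210 246.9439918533605 192.5488798370672
[[ 646.96079205 -197.34505366  131.        ]
 [ 646.14922239 -197.16597694  131.        ]]
pump corners at 105: [[ 692.81329782 -124.15378115  105.        ]
 [ 657.74216294 -284.40652291  105.        ]
 [ 588.08420735 -272.47141011  105.        ]
 [ 625.27851994 -106.96768661  105.        ]]
[[ 694.20421898 -120.0767588   105.        ]
 [ 658.00184521 -285.79716079  105.        ]
 [ 586.84832118 -269.42197938  105.        ]
 [ 621.59716775 -105.10849714  105.        ]]
14.956113833933939 [ 5.78541435e+02 -1.81142508e+02 -2.11179447e-01 -7.64298303e-01
  5.14558812e+01  6.57931304e+01  5.79653056e-02] [-12.09969104 -43.79106705]
[[-0.55  0.07]
 [-0.33 -0.23]
 [ 0.17  0.88]
 [-0.92  0.49]
 [-0.61  0.01]
 [-0.59  0.35]
 [-0.67  0.5 ]
 [-0.24  0.35]
 [-0.52  0.2 ]
 [-1.66 -1.26]
 [-1.61 -1.2 ]
 [-0.48 -1.82]
 [ 1.06 -3.66]
 [-0.56 -0.58]
 [-1.17 -1.18]
 [-0.84 -0.73]
 [-0.5  -1.02]
 [-1.93  2.68]]
pred corners [[ 694.13700169 -118.99216613  105.        ]
 [ 658.50274233 -285.21550853  105.        ]
 [ 585.1689148  -269.49451175  105.        ]
 [ 620.80317416 -103.27116935  105.        ]]
```

View pics/w1c.png

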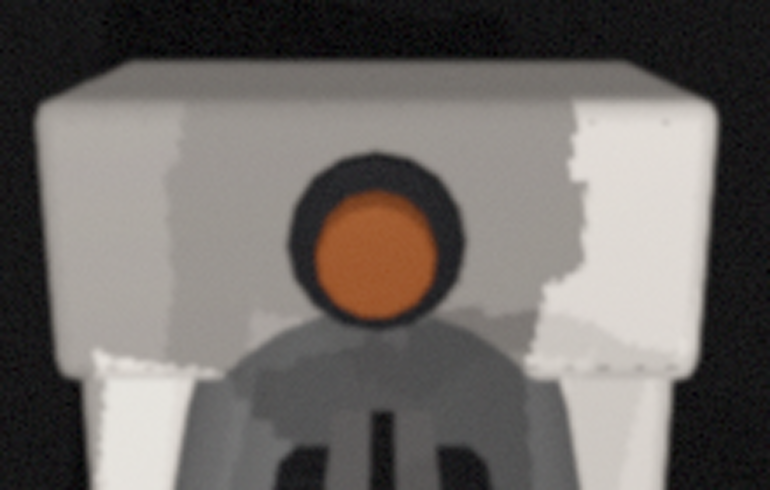

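Request:
step_arm(
  plan=[
    {"grip": 0,"tx": 0.2,"ty": 0,"tz": 3,"ax": 0,"ay": 0,"az": 0},
    {"grip": 0,"tx": 0,"ty": 0,"tz": 3,"ax": 0,"ay": 0,"az": 0},
    {"grip": 0,"tx": 0,"ty": 0,"tz": 2.5,"ax": 0,"ay": 0,"az": 0},
    {"grip": 0,"tx": 0,"ty": 0,"tz": 1,"ax": 0,"ay": 0,"az": 0},
    {"grip": 0,"tx": 0,"ty": 0,"tz": 0.3,"ax": 0,"ay": 0,"az": 0},
    {"grip": 0,"tx": 0,"ty": 0,"tz": 0,"ax": 0,"ay": 0,"az": 0},
    {"grip": 0,"tx": 0,"ty": 0,"tz": 0,"ax": 0,"ay": 0,"az": 0},
  ],
)

```text
time: 3.17
tool_pos: [645.5, -196.3, 138.7]
tcp_rot: [180.0, -0.2, -12.2]
ft_force: [-0.6, -0.9, 1.2]
finger_gap: -0.2
```

Request:
step_arm(
  plan=[
    {"grip": 0,"tx": 0,"ty": 0,"tz": 0.2,"ax": 0,"ay": 0,"az": 0},
    {"grip": 0,"tx": 0,"ty": 0,"tz": 0.2,"ax": 0,"ay": 0,"az": 0},
    {"grip": 0,"tx": 0,"ty": 0,"tz": 0.2,"ax": 0,"ay": 0,"az": 0},
    {"grip": 0,"tx": 0,"ty": 0,"tz": 0,"ax": 0,"ay": 0,"az": 0},
  ],
)

```text
time: 3.5
tool_pos: [644.9, -196.7, 130.7]
tcp_rot: [180.0, -0.1, -12.2]
ft_force: [2.1, 0.4, 1.7]
finger_gap: 0.0
```

Request:
step_arm(
  plan=[
    {"grip": 0,"tx": 0,"ty": 0,"tz": 0.2,"ax": 0,"ay": 0,"az": 0},
    {"grip": 0,"tx": 0,"ty": 0,"tz": 0.2,"ax": 0,"ay": 0,"az": 0},
    {"grip": 0,"tx": 0,"ty": 0,"tz": 0.2,"ax": 0,"ay": 0,"az": 0},
    {"grip": 0,"tx": 0,"ty": 0,"tz": 0,"ax": 0,"ay": 0,"az": 0},
  ],
)

```text
time: 3.83
tool_pos: [645.0, -196.7, 124.5]
tcp_rot: [180.0, -0.1, -12.2]
ft_force: [0.9, -0.3, 6.2]
finger_gap: -0.0
```

Request:
step_arm(
  plan=[
    {"grip": 0,"tx": 0,"ty": 0,"tz": 0.2,"ax": 0,"ay": 0,"az": 0},
    {"grip": 0,"tx": 0,"ty": 0,"tz": 0.1,"ax": 0,"ay": 0,"az": 0},
    {"grip": 0,"tx": 0,"ty": 0,"tz": 0,"ax": 0,"ay": 0,"az": 0},
  ],
)

```text
time: 4.08
tool_pos: [645.0, -196.7, 121.8]
tcp_rot: [180.0, -0.1, -12.2]
ft_force: [0.7, -0.8, 5.7]
finger_gap: -0.2
```

Request:
step_arm(
  plan=[
    {"grip": 0,"tx": 0,"ty": 0,"tz": 0.1,"ax": 0,"ay": 0,"az": 0},
    {"grip": 0,"tx": 0,"ty": 0,"tz": 0,"ax": 0,"ay": 0,"az": 0},
    {"grip": 0,"tx": 0,"ty": 0,"tz": 0,"ax": 0,"ay": 0,"az": 0},
  ],
)

```text
time: 4.33
tool_pos: [645.0, -196.7, 121.2]
tcp_rot: [180.0, -0.1, -12.2]
ft_force: [-0.6, 0.5, 6.8]
finger_gap: -0.2
```

Request:
step_arm(
  plan=[
    {"grip": 0,"tx": 0,"ty": 0,"tz": 0.1,"ax": 0,"ay": 0,"az": 0},
    {"grip": 0,"tx": 0,"ty": 0,"tz": 0,"ax": 0,"ay": 0,"az": 0},
    {"grip": 0,"tx": 0,"ty": 0,"tz": 0,"ax": 0,"ay": 0,"az": 0},
  ],
)

```text
time: 4.58
tool_pos: [645.0, -196.7, 121.0]
tcp_rot: [180.0, -0.1, -12.2]
ft_force: [-3.5, 1.7, 11.4]
finger_gap: 0.1
```

Request:
step_arm(
  plan=[
    {"grip": 0,"tx": 0,"ty": 0,"tz": 0.1,"ax": 0,"ay": 0,"az": 0},
    {"grip": 0,"tx": 0,"ty": 0,"tz": 0,"ax": 0,"ay": 0,"az": 0},
    {"grip": 0,"tx": 0,"ty": 0,"tz": 0,"ax": 0,"ay": 0,"az": 0},
  ],
)

```text
time: 4.83
tool_pos: [645.1, -196.7, 121.0]
tcp_rot: [180.0, -0.1, -12.2]
ft_force: [-6.5, 2.3, 16.8]
finger_gap: 0.0
```

```bash
cat > st.py <<'E'
from h import *
q=np.array([5.78541435e+02,-1.81142508e+02,-2.11179447e-01,-7.64298303e-01])
C=pumpT(*q[:3])@collarL(q[3])
# tool pose B in collar frame: tool x=cover x, tool z=-cover z
def toolB(Cm,d,turn=0,off=(0,0)):
    a=np.radians(turn); x=np.array([np.cos(a),np.sin(a),0]); z=np.array([0,0,-1.]); y=np.cross(z,x)
    return Cm@Tm(np.c_[x,y,z],[off[0],off[1],d])
E
python3 - <<'E'
from st import *
T0=Tm(E(180,0,-12.2),[645,-196.7,232])
T1=toolB(C,145); print(T1.round(3))
plan(T0,T1,8,8.5,(2,1))
E
```

```text
[[ 4.89000e-01 -7.59000e-01  4.29000e-01  4.87056e+02]
 [-8.13000e-01 -5.75000e-01 -9.20000e-02 -1.61530e+02]
 [ 3.16000e-01 -3.03000e-01 -8.99000e-01  2.65325e+02]
 [ 0.00000e+00  0.00000e+00  0.00000e+00  1.00000e+00]]
[{grip: 8.5, tx: -2.02, ty: -0.01, tz: -0.42, ax: 1.2, ay: 3.1, az: 5.4}, {grip: 8.5, tx: -1.99, ty: 0.16, tz: -0.52, ax: 1.3, ay: 3.1, az: 5.3}, {grip: 8.5, tx: -1.94, ty: 0.34, tz: -0.64, ax: 1.2, ay: 3.1, az: 5.4}, {grip: 8.5, tx: -1.85, ty: 0.5, tz: -0.75, ax: 1.3, ay: 3.0, az: 5.4}, {grip: 8.5, tx: -1.77, ty: 0.65, tz: -0.86, ax: 1.2, ay: 3.1, az: 5.3}, {grip: 8.5, tx: -1.64, ty: 0.79, tz: -0.97, ax: 1.3, ay: 3.1, az: 5.4}, {grip: 8.5, tx: -1.51, ty: 0.92, tz: -1.07, ax: 1.2, ay: 3.1, az: 5.4}, {grip: 8.5, tx: -1.36, ty: 1.03, tz: -1.17, ax: 1.3, ay: 3.1, az: 5.3}]
end err mm [-0.04  0.    0.03] max step 2.0724381776062706
```

Request:
step_arm(
  plan=[
    {"grip": 0,"tx": 0,"ty": 0,"tz": -2,"ax": 0,"ay": 0,"az": 0},
    {"grip": 0,"tx": 0,"ty": 0,"tz": -3,"ax": 0,"ay": 0,"az": 0},
    {"grip": 0,"tx": 0,"ty": 0,"tz": -3.3,"ax": 0,"ay": 0,"az": 0},
    {"grip": 0,"tx": 0,"ty": 0,"tz": -3,"ax": 0,"ay": 0,"az": 0},
  ],
)

```text
time: 5.17
tool_pos: [643.9, -196.2, 231.8]
tcp_rot: [-180.0, 0.1, -12.2]
ft_force: [0.7, -0.5, -0.3]
finger_gap: 0.2
```

Request:
step_arm(
  plan=[
    {"grip": 8.5,"tx": -2.0,"ty": 0,"tz": -0.4,"ax": 1.2,"ay": 3.1,"az": 5.4},
    {"grip": 8.5,"tx": -2.0,"ty": 0.15,"tz": -0.5,"ax": 1.3,"ay": 3.1,"az": 5.3},
    {"grip": 8.5,"tx": -1.95,"ty": 0.35,"tz": -0.65,"ax": 1.2,"ay": 3.1,"az": 5.4},
    {"grip": 8.5,"tx": -1.85,"ty": 0.5,"tz": -0.75,"ax": 1.3,"ay": 3.0,"az": 5.4},
    {"grip": 8.5,"tx": -1.75,"ty": 0.65,"tz": -0.85,"ax": 1.2,"ay": 3.1,"az": 5.3},
    {"grip": 8.5,"tx": -1.65,"ty": 0.8,"tz": -0.95,"ax": 1.3,"ay": 3.1,"az": 5.4},
    {"grip": 8.5,"tx": -1.5,"ty": 0.9,"tz": -1.05,"ax": 1.2,"ay": 3.1,"az": 5.4},
    {"grip": 8.5,"tx": -1.35,"ty": 1.05,"tz": -1.15,"ax": 1.3,"ay": 3.1,"az": 5.3},
  ],
)

```text
time: 5.83
tool_pos: [485.8, -161.5, 263.0]
tcp_rot: [-161.2, -18.5, -59.3]
ft_force: [-1.0, 0.5, 0.5]
finger_gap: 84.9
```

Request:
step_arm(
  plan=[
    {"grip": 8.5,"tx": 0,"ty": 0,"tz": 0,"ax": 0,"ay": 0,"az": 0},
    {"grip": 8.5,"tx": 0,"ty": 0,"tz": 0,"ax": 0,"ay": 0,"az": 0},
    {"grip": 8.5,"tx": 0,"ty": 0,"tz": 0,"ax": 0,"ay": 0,"az": 0},
  ],
)

```text
time: 6.08
tool_pos: [487.2, -161.8, 264.3]
tcp_rot: [-161.3, -18.5, -58.9]
ft_force: [0.5, -0.6, 0.5]
finger_gap: 85.0
```

Run:
```python
from st import *
s=sense(); print(s["time"],s["tool_pos"],s["tcp_rot"],s["joint_pos"],s["ft_force"])
np.save("T_w2.npy",toolT(s)); im=snapshot("wrist"); cv2.imwrite("pics/w2.png",im[:,:,::-1])
im=snapshot("top"); cv2.imwrite("pics/top2.png",im[:,:,::-1])
D=np.linalg.inv(toolB(C,145))@toolT(s); print(D[:3,3],Rn.from_matrix(D[:3,:3]).as_rotvec(degrees=True))
```

```text
6.0833 [ 487.22486895 -161.77118146  264.28086222] [-161.31816209  -18.51718105  -58.87670254] [-29.51033958 -33.75529032 120.80214756   8.15310419  68.13379858
 114.92057401] [ 0.50988336 -0.57399115  0.49173006]
[-0.05215653  0.32731673  1.03302076] [ 0.05290053  0.04440872 -0.08426327]
```

View pics/w2.png

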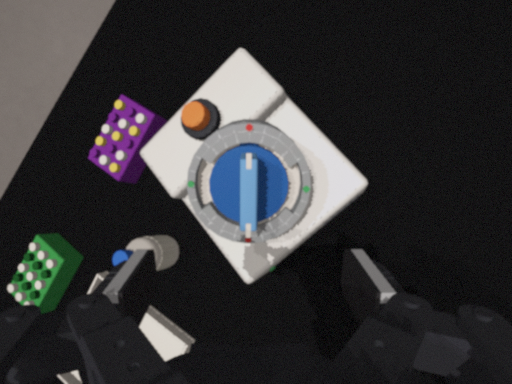

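View pics/top2.png

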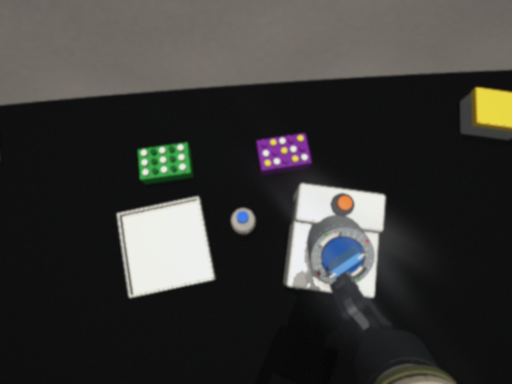

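Run:
```python
import cv2
im=cv2.imread("pics/w2.png")
cv2.imwrite("pics/w2c.png",cv2.resize(im[110:250,175:325],None,fx=4.2,fy=4.2,interpolation=cv2.INTER_CUBIC))
```

```text
(no output)
```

View pics/w2c.png

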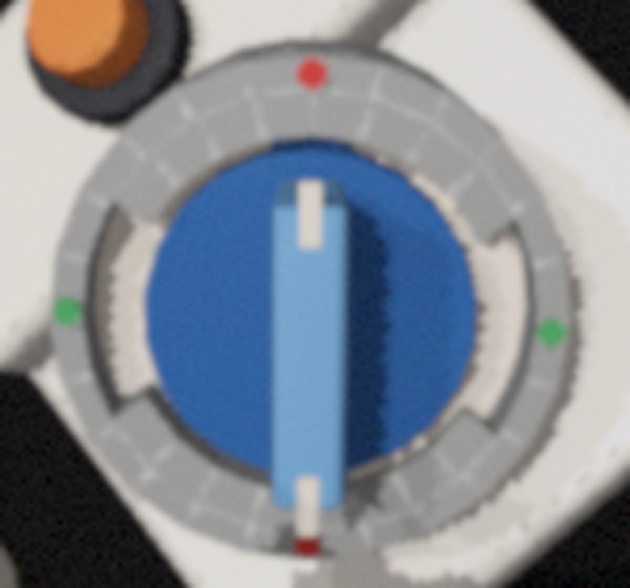

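Run:
```python
from st import *
T=np.load("T_w2.npy")
W=lambda p:np.array(p)/4.2+[175,110]-0.38
o=W([(312,73),(68,311),(551,333)])
wc=W([(273,207),(345,207),(341,508),(272,508)])
d=lambda a,r:[r*np.cos(np.radians(a)),r*np.sin(np.radians(a)),13.5]
def P(q5,r): 
    Cc=pumpT(*q5[:3])@collarL(q5[3]); return ap(Cc,[d(0,r),d(88,r),d(268,r)]),Cc
def D(C2): return C2
# collar frame adjust: dx,dy (in collar plane), dz, dphi, r
def res(v,full=False):
    Cc=C@Tm(Rn.from_euler('z',v[3],degrees=True).as_matrix(),v[:3])
    e=proj("wrist",ap(Cc,[d(0,v[4]),d(88,v[4]),d(268,v[4])]),T)-o
    return np.r_[e.ravel(), (v[4]-51.2)/1, v[2]/3]
r=least_squares(res,[0,0,0,0,51.4]); print("collar",r.x,r.fun.round(2))
v=r.x
Cc=C@Tm(Rn.from_euler('z',v[3],degrees=True).as_matrix(),v[:3])
def resw(w):
    a=np.radians(w[2]);R=np.array([[np.cos(a),-np.sin(a)],[np.sin(a),np.cos(a)]])
    p=np.array([(30,7),(30,-7),(-30,-7),(-30,7)])@R.T+w[:2]
    return (proj("wrist",ap(Cc,np.c_[p,np.full(4,47)]),T)-wc).ravel()
r2=least_squares(resw,[0,0,0]); print("wing vs collar",r2.x,r2.fun.round(2))
np.save("Cc.npy",Cc)
# top/scene residual under this collar
print(proj("top",ap(Cc,[d(0,v[4]),d(180,v[4]),d(88,v[4]),d(268,v[4])])), "obs",np.array([(394,283),(176,433),(209,257),(354,456)])/4.5+[280,178])
T1=toolB(Cc,145); Dd=np.linalg.inv(T)@T1; print("corr",Dd[:3,3],Rn.from_matrix(Dd[:3,:3]).as_rotvec(degrees=True))
```

```text
collar [ 2.16491219e+00  9.09638226e-03  2.58219971e-01 -5.31269901e-01
  5.13526185e+01] [ 0.1   0.27 -0.13 -0.09  0.03 -0.2   0.15  0.09]
wing vs collar [0.46110509 0.30877979 0.13072734] [-0.62 -0.79  0.6  -0.64  0.38  0.9  -0.36  0.76]
[[368.13265364 240.45888584]
 [319.42036423 273.7190762 ]
 [327.08293484 234.81990662]
 [359.21541085 279.16153313]] obs [[367.55555556 240.88888889]
 [319.11111111 274.22222222]
 [326.44444444 235.11111111]
 [358.66666667 279.33333333]]
corr [ 2.21856198 -0.33434268 -1.2892121 ] [-0.05310609 -0.0441632   0.6155331 ]
```

Request:
step_arm(
  plan=[
    {"grip": 8.5,"tx": 0.2,"ty": 0,"tz": 2.5,"ax": 0,"ay": 0,"az": 0.6},
    {"grip": 8.5,"tx": 0,"ty": 0,"tz": 3,"ax": 0,"ay": 0,"az": 0},
    {"grip": 8.5,"tx": 0,"ty": 0,"tz": 3,"ax": 0,"ay": 0,"az": 0},
    {"grip": 8.5,"tx": 0,"ty": 0,"tz": 2,"ax": 0,"ay": 0,"az": 0},
    {"grip": 8.5,"tx": 0,"ty": 0,"tz": 0.5,"ax": 0,"ay": 0,"az": 0},
    {"grip": 8.5,"tx": 0,"ty": 0,"tz": 0,"ax": 0,"ay": 0,"az": 0},
    {"grip": 8.5,"tx": 0,"ty": 0,"tz": 0,"ax": 0,"ay": 0,"az": 0},
  ],
)

```text
time: 6.77
tool_pos: [535.5, -173.4, 165.6]
tcp_rot: [-161.2, -18.2, -59.5]
ft_force: [0.2, -0.7, 2.0]
finger_gap: 84.7
```

```bash
cat > rel.py <<'E'
from st import *
Cc=np.load("Cc.npy")
def rel(s=None):
    s=s or sense(); D=np.linalg.inv(Cc)@toolT(s)
    print("t",s["time"],"tcp in collar",D[:3,3].round(2),"yaw",np.degrees(np.arctan2(D[1,0],D[0,0])).round(2),"tilt",np.degrees(np.arccos(-D[2,2])).round(2),"F collar",(Cc[:3,:3].T@s["ft_force"]).round(1),"tau",s["wrist_torque"].round(2),"gap",round(s["finger_gap"],1),"j",s["joint_pos"].round(1))
if __name__=="__main__": rel()
E
python3 rel.py
python3 - <<'E'
from h import *
im=snapshot("wrist"); cv2.imwrite("pics/w3.png",im[:,:,::-1])
E
```

```text
t 6.7667 tcp in collar [-0.36 -0.3  33.28] yaw -0.04 tilt 0.07 F collar [1.3 0.4 1.7] tau [ 0.05  0.22 -0.01] gap 84.7 j [-27.6 -20.4 121.9   8.4  53.7 115.4]
```

View pics/w3.png

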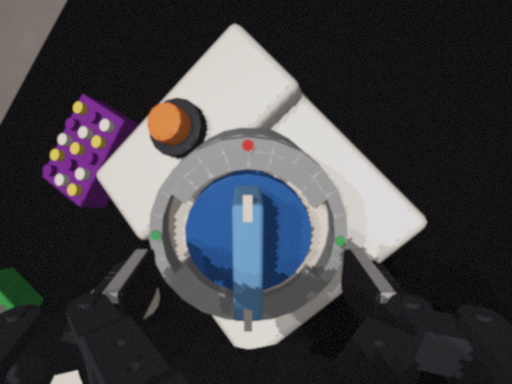

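Request:
step_arm(
  newtons=40,
  plan=[
    {"grip": 8.5,"tx": 0,"ty": 0,"tz": 1,"ax": 0,"ay": 0,"az": 0},
    {"grip": 8.5,"tx": 0,"ty": 0,"tz": 0.4,"ax": 0,"ay": 0,"az": 0},
    {"grip": 4,"tx": 0,"ty": 0,"tz": 0,"ax": 0,"ay": 0,"az": 0},
    {"grip": 2.5,"tx": 0,"ty": 0,"tz": 0,"ax": 0,"ay": 0,"az": 0},
    {"grip": 0.8,"tx": 0,"ty": 0,"tz": 0,"ax": 0,"ay": 0,"az": 0},
    {"grip": 0.8,"tx": 0,"ty": 0,"tz": 0,"ax": 0,"ay": 0,"az": 0},
    {"grip": 0.8,"tx": 0,"ty": 0,"tz": 0,"ax": 0,"ay": 0,"az": 0},
    {"grip": 0.8,"tx": 0,"ty": 0,"tz": 0,"ax": 0,"ay": 0,"az": 0},
  ],
)

```text
time: 7.48
tool_pos: [541.3, -174.6, 153.4]
tcp_rot: [-161.1, -18.3, -59.5]
ft_force: [0.2, 0.9, 2.8]
finger_gap: 13.6
```

```bash
python3 rel.py
```

```text
t 7.4833 tcp in collar [-0.43 -0.34 19.66] yaw -0.06 tilt 0.07 F collar [0.2 1.5 2.5] tau [-0.04  0.13  0.14] gap 13.6 j [-27.3 -18.7 121.9   8.5  51.8 115.4]
```

Request:
step_arm(
  plan=[
    {"grip": 0.8,"tx": 0,"ty": 0,"tz": 0,"ax": 0,"ay": 0,"az": -3},
    {"grip": 0.8,"tx": 0,"ty": 0,"tz": 0,"ax": 0,"ay": 0,"az": -5},
    {"grip": 0.8,"tx": 0,"ty": 0,"tz": 0,"ax": 0,"ay": 0,"az": -5},
    {"grip": 0.8,"tx": 0,"ty": 0,"tz": 0,"ax": 0,"ay": 0,"az": -5},
    {"grip": 0.8,"tx": 0,"ty": 0,"tz": 0,"ax": 0,"ay": 0,"az": -5},
  ],
)

```text
time: 7.9
tool_pos: [540.8, -174.8, 153.1]
tcp_rot: [-170.0, -24.1, -35.4]
ft_force: [-4.4, 0.1, 3.0]
finger_gap: 13.3
```

```bash
python3 rel.py
```

```text
t 7.9 tcp in collar [-0.6  -0.84 19.59] yaw 23.19 tilt 0.01 F collar [-1.3 -2.3  4.6] tau [-0.09  0.61 -0.25] gap 13.3 j [-27.4 -18.7 121.9   8.4  51.8  92.1]
```

Request:
step_arm(
  plan=[
    {"grip": 0.8,"tx": 0,"ty": 0,"tz": 0,"ax": 0,"ay": 0,"az": -5},
    {"grip": 0.8,"tx": 0,"ty": 0,"tz": 0,"ax": 0,"ay": 0,"az": -5},
    {"grip": 0.8,"tx": 0,"ty": 0,"tz": 0,"ax": 0,"ay": 0,"az": -5},
    {"grip": 0.8,"tx": 0,"ty": 0,"tz": 0,"ax": 0,"ay": 0,"az": -5},
    {"grip": 0.8,"tx": 0,"ty": 0,"tz": 0,"ax": 0,"ay": 0,"az": -5},
    {"grip": 0.8,"tx": 0,"ty": 0,"tz": 0,"ax": 0,"ay": 0,"az": -5},
  ],
)

```text
time: 8.4
tool_pos: [540.9, -174.8, 153.1]
tcp_rot: [175.7, -25.7, -2.3]
ft_force: [-4.0, 0.1, 2.9]
finger_gap: 13.3
```

```bash
python3 rel.py
```

```text
t 8.4 tcp in collar [-0.52 -0.82 19.61] yaw 53.19 tilt 0.02 F collar [-1.1 -2.1  4.3] tau [-0.06  0.61 -0.22] gap 13.3 j [-27.4 -18.7 121.9   8.4  51.8  62.1]
```

Request:
step_arm(
  plan=[
    {"grip": 0.8,"tx": 0,"ty": 0,"tz": 0,"ax": 0,"ay": 0,"az": -5},
    {"grip": 0.8,"tx": 0,"ty": 0,"tz": 0,"ax": 0,"ay": 0,"az": -5},
    {"grip": 0.8,"tx": 0,"ty": 0,"tz": 0,"ax": 0,"ay": 0,"az": -5},
    {"grip": 0.8,"tx": 0,"ty": 0,"tz": 0,"ax": 0,"ay": 0,"az": -5},
    {"grip": 0.8,"tx": 0,"ty": 0,"tz": 0,"ax": 0,"ay": 0,"az": -5},
    {"grip": 0.8,"tx": 0,"ty": 0,"tz": 0,"ax": 0,"ay": 0,"az": -5},
    {"grip": 0.8,"tx": 0,"ty": 0,"tz": 0,"ax": 0,"ay": 0,"az": -3},
    {"grip": 0.8,"tx": 0,"ty": 0,"tz": 0,"ax": 0,"ay": 0,"az": 0},
  ],
)

```text
time: 9.07
tool_pos: [541.0, -174.8, 153.2]
tcp_rot: [162.0, -19.1, 32.7]
ft_force: [-2.5, -0.2, 1.8]
finger_gap: 13.5
```

```bash
python3 rel.py
python3 - <<'E'
from h import *
im=snapshot("wrist"); cv2.imwrite("pics/w4.png",im[:,:,::-1])
E
```

```text
t 9.0667 tcp in collar [-0.44 -0.66 19.6 ] yaw 86.08 tilt 0.04 F collar [-0.4 -1.5  2.6] tau [-0.08  0.34 -0.08] gap 13.5 j [-27.4 -18.7 121.9   8.4  51.8  29.2]
```

View pics/w4.png

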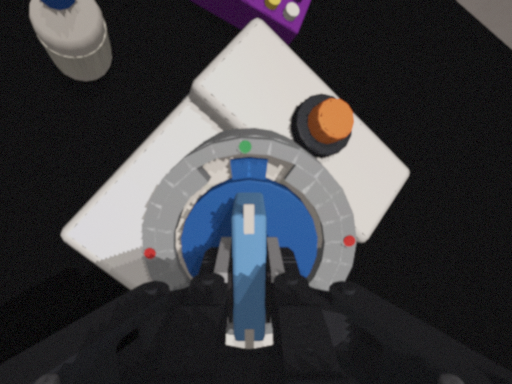

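The wing turned with the gripper. A lug now sits in the gap at the green dot (about 247,168) and the plunger is back out. Next is lifting along the axis.

Request:
step_arm(
  plan=[
    {"grip": 0.8,"tx": 0,"ty": 0,"tz": -0.4,"ax": 0,"ay": 0,"az": 0},
    {"grip": 0.8,"tx": 0,"ty": 0,"tz": -0.6,"ax": 0,"ay": 0,"az": 0},
    {"grip": 0.8,"tx": 0,"ty": 0,"tz": -0.6,"ax": 0,"ay": 0,"az": 0},
    {"grip": 0.8,"tx": 0,"ty": 0,"tz": -0.6,"ax": 0,"ay": 0,"az": 0},
  ],
)

```text
time: 9.45
tool_pos: [531.4, -172.4, 173.2]
tcp_rot: [162.1, -19.2, 32.5]
ft_force: [-1.3, 0.1, -1.2]
finger_gap: 13.1
```

```bash
python3 rel.py
```

```text
t 9.45 tcp in collar [-0.79 -0.54 41.99] yaw 85.9 tilt 0.04 F collar [-1.1 -1.3 -0.5] tau [ 0.06  0.3  -0.07] gap 13.1 j [-27.7 -21.8 122.1   8.3  54.8  29.5]
```

Request:
step_arm(
  plan=[
    {"grip": 0.8,"tx": 0,"ty": 0,"tz": -1.5,"ax": 0,"ay": 0,"az": 0},
    {"grip": 0.8,"tx": 0,"ty": 0,"tz": -2.5,"ax": 0,"ay": 0,"az": 0},
    {"grip": 0.8,"tx": 0,"ty": 0,"tz": -2,"ax": 0,"ay": 0,"az": 0},
    {"grip": 0.8,"tx": 0,"ty": 0,"tz": 0,"ax": 0,"ay": 0,"az": 0},
    {"grip": 0.8,"tx": 0,"ty": 0,"tz": 0,"ax": 0,"ay": 0,"az": 0},
  ],
)

```text
time: 9.87
tool_pos: [506.6, -167.5, 228.9]
tcp_rot: [161.8, -19.3, 32.6]
ft_force: [0.6, -0.2, -1.4]
finger_gap: 13.4
```

```bash
python3 rel.py
python3 - <<'E'
from st import *
T0=toolT(); 
for y in (33,):
  plan(T0,Tm(E(180,0,y),[600,165,215]),15,0.8,(2,1))
for n in ("wrist","top"):
    im=snapshot(n); cv2.imwrite(f"pics/{n}5.png",im[:,:,::-1])
E
```

```text
t 9.8667 tcp in collar [  0.73   0.31 103.07] yaw 85.93 tilt 0.26 F collar [-0.  -0.1 -1.5] tau [0.04 0.33 0.03] gap 13.4 j [-28.8 -29.3 121.6   8.2  62.6  29.5]
[{grip: 0.8, tx: 1.59, ty: -1.66, tz: 0.15, ax: 1.2, ay: -1.3, az: -0.2}, {grip: 0.8, tx: 1.6, ty: -1.65, tz: 0.14, ax: 1.2, ay: -1.2, az: -0.3}, {grip: 0.8, tx: 1.62, ty: -1.64, tz: 0.14, ax: 1.2, ay: -1.3, az: -0.2}, {grip: 0.8, tx: 1.62, ty: -1.63, tz: 0.14, ax: 1.2, ay: -1.3, az: -0.2}, {grip: 0.8, tx: 1.63, ty: -1.62, tz: 0.14, ax: 1.2, ay: -1.3, az: -0.2}, {grip: 0.8, tx: 1.64, ty: -1.62, tz: 0.14, ax: 1.2, ay: -1.2, az: -0.3}, {grip: 0.8, tx: 1.65, ty: -1.6, tz: 0.13, ax: 1.2, ay: -1.3, az: -0.2}, {grip: 0.8, tx: 1.66, ty: -1.59, tz: 0.14, ax: 1.2, ay: -1.3, az: -0.2}]
[{grip: 0.8, tx: 1.67, ty: -1.59, tz: 0.12, ax: 1.2, ay: -1.2, az: -0.3}, {grip: 0.8, tx: 1.68, ty: -1.57, tz: 0.13, ax: 1.2, ay: -1.3, az: -0.2}, {grip: 0.8, tx: 1.68, ty: -1.57, tz: 0.12, ax: 1.2, ay: -1.3, az: -0.2}, {grip: 0.8, tx: 1.7, ty: -1.56, tz: 0.11, ax: 1.2, ay: -1.3, az: -0.3}, {grip: 0.8, tx: 1.7, ty: -1.54, tz: 0.11, ax: 1.2, ay: -1.2, az: -0.2}, {grip: 0.8, tx: 1.72, ty: -1.54, tz: 0.1, ax: 1.3, ay: -1.3, az: -0.2}, {grip: 0.8, tx: 1.72, ty: -1.53, tz: 0.1, ax: 1.2, ay: -1.3, az: -0.2}]
end err mm [-0.    0.02  0.01] max step 2.3108440016582685
```

View pics/wrist5.png

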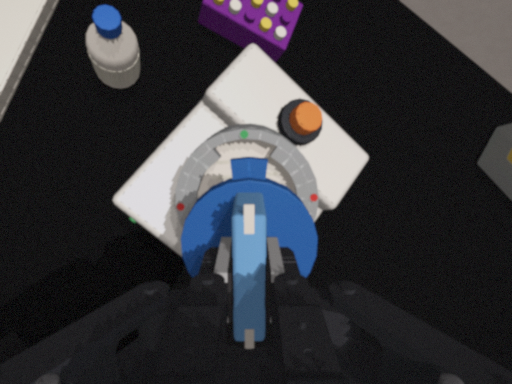

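Request:
step_arm(
  plan=[
    {"grip": 0.8,"tx": 1.6,"ty": -1.65,"tz": 0.1,"ax": 1.2,"ay": -1.3,"az": -0.2},
    {"grip": 0.8,"tx": 1.6,"ty": -1.65,"tz": 0.1,"ax": 1.2,"ay": -1.2,"az": -0.3},
    {"grip": 0.8,"tx": 1.6,"ty": -1.65,"tz": 0.1,"ax": 1.2,"ay": -1.3,"az": -0.2},
    {"grip": 0.8,"tx": 1.6,"ty": -1.65,"tz": 0.1,"ax": 1.2,"ay": -1.3,"az": -0.2},
    {"grip": 0.8,"tx": 1.65,"ty": -1.6,"tz": 0.1,"ax": 1.2,"ay": -1.3,"az": -0.2},
    {"grip": 0.8,"tx": 1.65,"ty": -1.6,"tz": 0.1,"ax": 1.2,"ay": -1.2,"az": -0.3},
    {"grip": 0.8,"tx": 1.65,"ty": -1.6,"tz": 0.1,"ax": 1.2,"ay": -1.3,"az": -0.2},
    {"grip": 0.8,"tx": 1.65,"ty": -1.6,"tz": 0.1,"ax": 1.2,"ay": -1.3,"az": -0.2},
  ],
)

```text
time: 10.63
tool_pos: [554.2, 11.8, 220.2]
tcp_rot: [171.9, -8.6, 32.0]
ft_force: [0.4, 0.4, -1.5]
finger_gap: 13.1
```

Request:
step_arm(
  plan=[
    {"grip": 0.8,"tx": 1.65,"ty": -1.6,"tz": 0.1,"ax": 1.2,"ay": -1.2,"az": -0.3},
    {"grip": 0.8,"tx": 1.7,"ty": -1.55,"tz": 0.1,"ax": 1.2,"ay": -1.3,"az": -0.2},
    {"grip": 0.8,"tx": 1.7,"ty": -1.55,"tz": 0.1,"ax": 1.2,"ay": -1.3,"az": -0.2},
    {"grip": 0.8,"tx": 1.7,"ty": -1.55,"tz": 0.1,"ax": 1.2,"ay": -1.3,"az": -0.3},
    {"grip": 0.8,"tx": 1.7,"ty": -1.55,"tz": 0.1,"ax": 1.2,"ay": -1.2,"az": -0.2},
    {"grip": 0.8,"tx": 1.7,"ty": -1.55,"tz": 0.1,"ax": 1.3,"ay": -1.3,"az": -0.2},
    {"grip": 0.8,"tx": 1.7,"ty": -1.55,"tz": 0.1,"ax": 1.2,"ay": -1.3,"az": -0.2},
    {"grip": 0.8,"tx": 0,"ty": 0,"tz": 0,"ax": 0,"ay": 0,"az": 0},
  ],
)

```text
time: 11.3
tool_pos: [597.5, 169.1, 213.3]
tcp_rot: [-179.5, 0.4, 33.1]
ft_force: [0.2, 0.3, -1.3]
finger_gap: 13.3
```

Request:
step_arm(
  plan=[
    {"grip": 0.8,"tx": 0,"ty": 0,"tz": 0,"ax": 0,"ay": 0,"az": 0},
    {"grip": 0.8,"tx": 0,"ty": 0,"tz": 0,"ax": 0,"ay": 0,"az": 0},
  ],
)

```text
time: 11.47
tool_pos: [597.1, 165.3, 215.1]
tcp_rot: [-179.7, 0.3, 33.0]
ft_force: [-0.9, 0.4, -1.0]
finger_gap: 12.9
```

Run:
```python
from st import *
s=sense(); print(s["tool_pos"],s["tcp_rot"],s["ft_force"],s["finger_gap"]);np.save("T_w6.npy",toolT(s))
for n in ("wrist","scene"):
    im=snapshot(n); cv2.imwrite(f"pics/{n}6.png",im[:,:,::-1])
```

```text
[597.14495735 165.26916045 215.08671305] [-179.73220724    0.28953819   33.00329715] [-0.88386641  0.43341026 -1.00961236] 12.866350892396474
```

View pics/wrist6.png

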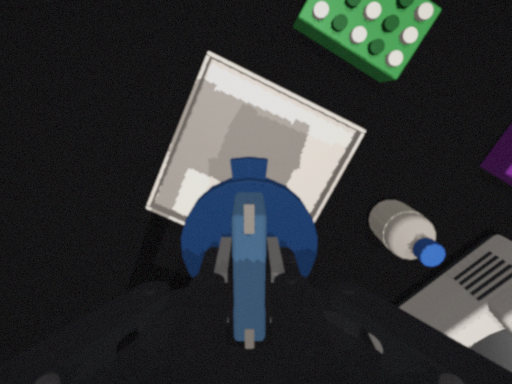

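View pics/scene6.png

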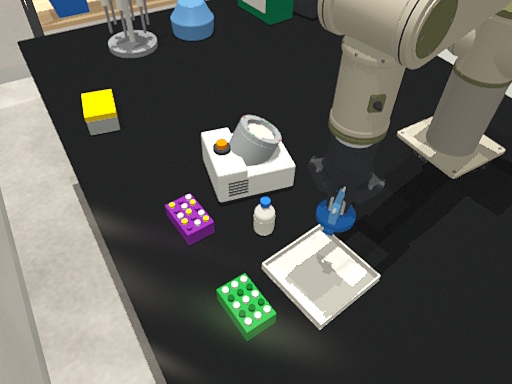

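Run:
```python
from st import *
T=np.load("T_w6.npy")
p=onz("wrist",[(209,53),(365,131),(147,208)],22,T); print(p,(p[1]+p[2])/2, np.linalg.norm(p[0]-p[1]),np.linalg.norm(p[0]-p[2]))
```

```text
[[675.8483974  263.7152784   22.        ]
 [700.22292722  88.60411876  22.        ]
 [500.69168168 239.75039677  22.        ]] [600.45730445 164.17725776  22.        ] 176.79942290058418 176.78854774694017
```

Request:
step_arm(
  plan=[
    {"grip": 0.8,"tx": 0,"ty": 0,"tz": 2,"ax": 0,"ay": 0,"az": 0},
    {"grip": 0.8,"tx": 0,"ty": 0,"tz": 3.5,"ax": 0,"ay": 0,"az": 0},
    {"grip": 0.8,"tx": 0,"ty": 0,"tz": 3.5,"ax": 0,"ay": 0,"az": 0},
    {"grip": 0.8,"tx": 0,"ty": 0,"tz": 3.5,"ax": 0,"ay": 0,"az": 0},
    {"grip": 0.8,"tx": 0,"ty": 0,"tz": 2.5,"ax": 0,"ay": 0,"az": 0},
    {"grip": 0.8,"tx": 0,"ty": 0,"tz": 2,"ax": 0,"ay": 0,"az": 0},
    {"grip": 0.8,"tx": 0,"ty": 0,"tz": 0.8,"ax": 0,"ay": 0,"az": 0},
    {"grip": 0.8,"tx": 0,"ty": 0,"tz": 0,"ax": 0,"ay": 0,"az": 0},
  ],
)

```text
time: 12.23
tool_pos: [594.8, 164.9, 36.6]
tcp_rot: [-179.7, 0.4, 32.9]
ft_force: [-0.4, 0.1, -1.1]
finger_gap: 13.1
```

Request:
step_arm(
  plan=[
    {"grip": 0.8,"tx": 0,"ty": 0,"tz": 0,"ax": 0,"ay": 0,"az": 0},
    {"grip": 0.8,"tx": 0,"ty": 0,"tz": 0.2,"ax": 0,"ay": 0,"az": 0},
    {"grip": 0.8,"tx": 0,"ty": 0,"tz": 0.2,"ax": 0,"ay": 0,"az": 0},
    {"grip": 0.8,"tx": 0,"ty": 0,"tz": 0,"ax": 0,"ay": 0,"az": 0},
  ],
)

```text
time: 12.57
tool_pos: [597.8, 166.1, 36.2]
tcp_rot: [-179.8, 0.0, 33.0]
ft_force: [0.6, -0.1, -1.8]
finger_gap: 12.8
```

Request:
step_arm(
  plan=[
    {"grip": 0.8,"tx": 0,"ty": 0,"tz": 0.2,"ax": 0,"ay": 0,"az": 0},
    {"grip": 0.8,"tx": 0,"ty": 0,"tz": 0.2,"ax": 0,"ay": 0,"az": 0},
    {"grip": 0.8,"tx": 0,"ty": 0,"tz": 0.2,"ax": 0,"ay": 0,"az": 0},
    {"grip": 0.8,"tx": 0,"ty": 0,"tz": 0,"ax": 0,"ay": 0,"az": 0},
    {"grip": 0.8,"tx": 0,"ty": 0,"tz": 0,"ax": 0,"ay": 0,"az": 0},
  ],
)

```text
time: 12.98
tool_pos: [596.5, 165.9, 28.5]
tcp_rot: [-179.7, 0.2, 33.0]
ft_force: [0.4, 0.3, -0.8]
finger_gap: 13.4
```

Run:
```python
from st import *
s=sense(); print(s["tool_pos"],s["tcp_rot"],s["ft_force"],s["finger_gap"])
im=snapshot("wrist"); cv2.imwrite(f"pics/w7.png",im[:,:,::-1])
im=snapshot("scene"); cv2.imwrite(f"pics/s7.png",cv2.resize(im[180:340,240:400],None,fx=3.7,fy=3.7)[:,:,::-1])
```

```text
[596.53477186 165.90164432  28.54875935] [-179.74384334    0.19152777   32.98526462] [ 0.35071938  0.25328826 -0.82557865] 13.417748491316393
```

View pics/s7.png

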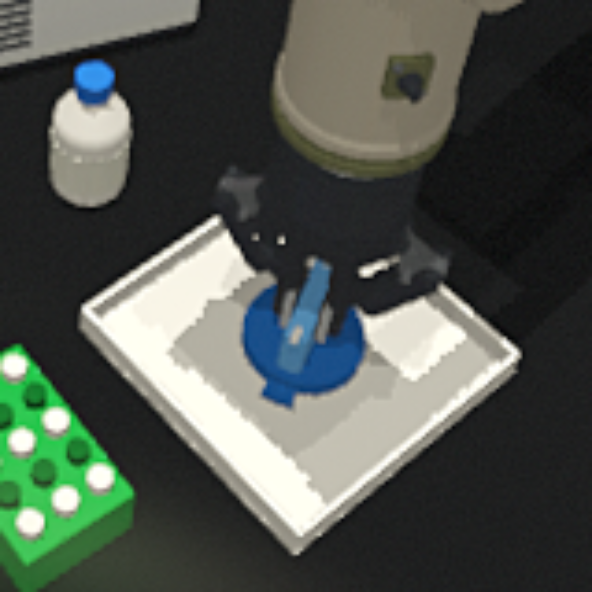

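Cover is level, centred in the tray, about 5 mm up. I'll lower it in small steps while watching the force.

Request:
step_arm(
  plan=[
    {"grip": 0.8,"tx": 0,"ty": 0,"tz": 0.2,"ax": 0,"ay": 0,"az": 0},
    {"grip": 0.8,"tx": 0,"ty": 0,"tz": 0.1,"ax": 0,"ay": 0,"az": 0},
    {"grip": 0.8,"tx": 0,"ty": 0,"tz": 0,"ax": 0,"ay": 0,"az": 0},
    {"grip": 0.8,"tx": 0,"ty": 0,"tz": 0,"ax": 0,"ay": 0,"az": 0},
  ],
)

```text
time: 13.42
tool_pos: [596.7, 165.9, 25.7]
tcp_rot: [-179.8, 0.2, 33.0]
ft_force: [0.3, 0.0, -0.6]
finger_gap: 13.1
```

Request:
step_arm(
  plan=[
    {"grip": 0.8,"tx": 0,"ty": 0,"tz": 0.1,"ax": 0,"ay": 0,"az": 0},
    {"grip": 0.8,"tx": 0,"ty": 0,"tz": 0,"ax": 0,"ay": 0,"az": 0},
    {"grip": 0.8,"tx": 0,"ty": 0,"tz": 0,"ax": 0,"ay": 0,"az": 0},
  ],
)

```text
time: 13.67
tool_pos: [596.7, 166.0, 24.9]
tcp_rot: [-179.8, 0.2, 33.0]
ft_force: [1.0, -0.4, -0.3]
finger_gap: 13.5
```

Request:
step_arm(
  plan=[
    {"grip": 0.8,"tx": 0,"ty": 0,"tz": 0.1,"ax": 0,"ay": 0,"az": 0},
    {"grip": 0.8,"tx": 0,"ty": 0,"tz": 0,"ax": 0,"ay": 0,"az": 0},
    {"grip": 0.8,"tx": 0,"ty": 0,"tz": 0,"ax": 0,"ay": 0,"az": 0},
  ],
)

```text
time: 13.92
tool_pos: [596.9, 166.0, 24.7]
tcp_rot: [-179.8, 0.1, 33.0]
ft_force: [-4.0, -0.6, 5.1]
finger_gap: 13.3
```

Request:
step_arm(
  plan=[
    {"grip": 0.8,"tx": 0,"ty": 0,"tz": 0.1,"ax": 0,"ay": 0,"az": 0},
    {"grip": 0.8,"tx": 0,"ty": 0,"tz": 0,"ax": 0,"ay": 0,"az": 0},
    {"grip": 0.8,"tx": 0,"ty": 0,"tz": 0,"ax": 0,"ay": 0,"az": 0},
  ],
)

```text
time: 14.17
tool_pos: [597.0, 166.1, 24.7]
tcp_rot: [-179.8, 0.1, 33.0]
ft_force: [-7.9, -1.1, 13.0]
finger_gap: 13.4
```

Request:
step_arm(
  plan=[
    {"grip": 0.8,"tx": 0,"ty": 0,"tz": -0.15,"ax": 0,"ay": 0,"az": 0},
    {"grip": 0.8,"tx": 0,"ty": 0,"tz": 0,"ax": 0,"ay": 0,"az": 0},
    {"grip": 2,"tx": 0,"ty": 0,"tz": 0,"ax": 0,"ay": 0,"az": 0},
    {"grip": 3,"tx": 0,"ty": 0,"tz": 0,"ax": 0,"ay": 0,"az": 0},
    {"grip": 4,"tx": 0,"ty": 0,"tz": 0,"ax": 0,"ay": 0,"az": 0},
    {"grip": 4,"tx": 0,"ty": 0,"tz": 0,"ax": 0,"ay": 0,"az": 0},
  ],
)

```text
time: 14.67
tool_pos: [596.7, 166.0, 24.2]
tcp_rot: [-179.8, 0.2, 33.0]
ft_force: [0.9, 0.4, -0.4]
finger_gap: 40.0
```

Request:
step_arm(
  plan=[
    {"grip": 4,"tx": 0,"ty": 0,"tz": -1,"ax": 0,"ay": 0,"az": 0},
    {"grip": 4,"tx": 0,"ty": 0,"tz": -2.5,"ax": 0,"ay": 0,"az": 0},
    {"grip": 4,"tx": 0,"ty": 0,"tz": -3.5,"ax": 0,"ay": 0,"az": 0},
    {"grip": 4,"tx": 0,"ty": 0,"tz": -3.5,"ax": 0,"ay": 0,"az": 0},
    {"grip": 4,"tx": 0,"ty": 0,"tz": -3.5,"ax": 0,"ay": 0,"az": 0},
    {"grip": 4,"tx": 0,"ty": 0,"tz": -3,"ax": 0,"ay": 0,"az": 0},
    {"grip": 4,"tx": 0,"ty": 0,"tz": 0,"ax": 0,"ay": 0,"az": 0},
    {"grip": 4,"tx": 0,"ty": 0,"tz": 0,"ax": 0,"ay": 0,"az": 0},
  ],
)

```text
time: 15.33
tool_pos: [599.5, 166.0, 198.5]
tcp_rot: [-179.9, -0.2, 33.0]
ft_force: [-0.0, 0.0, 0.1]
finger_gap: 40.1
```

Run:
```python
from st import *
s=sense(); print(s["tool_pos"],s["tcp_rot"],s["ft_force"],s["finger_gap"]); np.save("T_w8.npy",toolT(s))
for n in ("wrist","scene","top"):
    im=snapshot(n); cv2.imwrite(f"pics/{n}8.png",im[:,:,::-1])
```

```text
[599.48056152 165.96635189 198.51123461] [-179.9009181    -0.18930943   32.98429557] [-0.03048871  0.0345787   0.06515534] 40.05304855723628
```

View pics/wrist8.png

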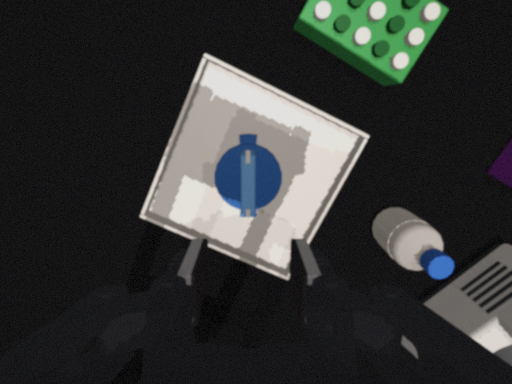

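View pics/scene8.png

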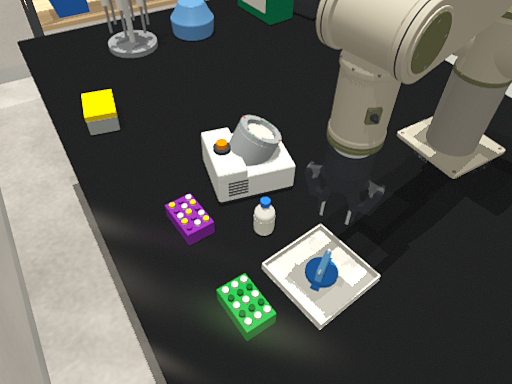

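Run:
```python
from st import *
T=np.load("T_w8.npy")
print("disc",onz("wrist",[(248,177)],16,T))
a=cv2.imread("pics/scene0.png").astype(int);b=cv2.imread("pics/scene8.png").astype(int)
for n,(x0,x1,y0,y1) in dict(bottle=(250,278,195,238),purple=(163,216,192,244),green=(214,278,272,340),plunger=(212,232,135,155)).items(): print(n,np.abs(a-b)[y0:y1,x0:x1].mean().round(2))
print(hand_in())
```

```text
disc [[598.37005679 166.45615609  16.        ]]
bottle 14.94
purple 12.46
green 12.52
plunger 14.01
the job is handed in; nothing more can be done
None
```

I vented the pump, unlocked and lifted off the cover, and set it down in the white tray. The job was handed in at about 15.5 s of the 61 s allowed; it reports no verdict.

- **Vent:** I pushed the plunger down to its rigid stop. The tip went from about 131 to 121 mm, where it stopped moving and the force rose to 17 N. The later pictures show the plunger back out.
- **Cover:** I gripped the wing, turned it 86° anticlockwise with side forces of only a few newtons, and lifted it out along the collar's axis with no sign of snagging. I then lowered it in 1 mm steps until it touched the tray floor (force up to 13 N), took the load off and opened the fingers.
- **Last checks:** The cover lies flat with its wing up at about (598, 166) mm, and the tray's centre measured (600, 164.5) mm. The fingers are clear: tip at 198 mm height, force near 0.
- **Inconclusive check:** By eye, the bottle and both racks are at the same pixels as at the start. I also compared the first and last scene pictures numerically. Every patch, including the plunger, differed by a similar 12–15 grey levels. That points to a lighting or noise change rather than movement, but it does not confirm their positions on its own.
- **Small disagreement:** The first fit of the collar from the fixed cameras and the later wrist-camera measurement differed by about 2 mm. I used the wrist-camera value for the grasp.

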